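# Set the board home in the sawing jig

### The arm

A 6-joint arm with a two-finger parallel gripper is mounted at the origin on the work surface. World frame = base frame: x ahead of the robot, y to its left, z up, the work surface at z = 0. Lengths are in m, angles in degrees, forces in N, time in s.
With the tool pointing down it reaches from about 0.25 to 0.725 m from the base axis. Payload 9.7 kg.
Tool frame: the origin (TCP) lies at the very end of the fingers, on their centre line; the grasp point (between the pads) lies grasp_offset behind it (grasp_offset is the distance from the TCP to the grasp point, in m); z points along the fingers, y is the line along which they close (so a half turn about z gives the same grasp; the last joint's range is limited). The gripper opens to 85 mm and grips with 20 to 120 N. Pads are 22 mm wide; open, the fingers measure 114 mm over their backs; the gripper's body (76 mm by 85 mm) begins 54 mm behind the grasp point. The pads swing forward as they close: fully open they stand 13 mm farther back than shut.
Start: joints at [-70.245, 4.979, 10.078, 95.1, 0, 90], TCP at [0.186, -0.518, 0.231] pointing down, gripper open.
Joint ranges: [-179.16, 179.16], [-48.56, 103.87], [-65.8, 70.77], [-126.05, 130.52], [-82.76, 87.17], [-180, 180]. Speed limits (degrees/s): [127.2, 127.2, 147.25, 180, 180, 180].

### API

Orientations are given as [roll, pitch, yaw] about the fixed x, y, z axes, in that order (R = Rz(yaw) Ry(pitch) Rx(roll)).
In Python, from workcell import get_obs, camera, calibration, job_done, recognise, cut_out, mark_of, grasp_offset gives the robot as it stands.
- The arm moves only by the tool servo_tool, never from a script. Its argument "moves" is a list of rows, each a list of 3 entries, a list of its own where there are three numbers: the turn, a rotation vector about the tool's x, y, z in degrees, then the shift along the tool's x, y, z in m, then the opening in per cent of the stroke, from 0 (shut) to 100 (fully open). In form: [[[ax, ay, az], [x, y, z], claw], ...]. A call has 1 to 12 rows; each row shifts and turns the commanded pose from where the row before left it, along the tool's axes as they then stand; what a row does not reach is not made up. A row lasts 1/10 s, in which the tool goes at most 50 mm and 8.59 degrees, less where a joint would pass 70% of its speed; a pose out of reach is approached as far as the arm can. A call is refused whole if a number of a shift passes 0.05 or a number of a turn 8.59, either way. A call with a gripper value outside its range is refused whole. The fingers move at their own pace and stop on an object; "force" is the grip in N (left out, the last holds). Time passes only in rows, so rows that do not move let the fingers close. It gives the time, the measured TCP pose, the force, the opening and the grip force at its end, in the units of the state.
- get_obs(): the state, without advancing time (a new reading comes with each control period).
- camera(name): name is "side" or "top"; returns (picture, depth): 400x640x3 uint8, red, green, blue; 400x640 float32, m along the optical axis (not along the pixel's ray), 0 where there is no reading.
- calibration(name): a dict with "camera_matrix" (3x3 intrinsics, pixels), "R" (3x3) and "t" (3): a world point X has camera coordinates R X + t. Camera axes: x right, y down, z forward; pixel columns grow to the right and rows downward; lengths in m; the calibration is good to about 2 mm. A picture is of the moment at which its call begins. calibration takes no time and is no camera call.
- job_done(): hands the job in; it is judged then, once.
Trained networks look in the newest picture that a camera, given by its name, has taken for a name from the list of things; names that differ only in an ending like _2 or _b are one class to them, and where a whole thing is asked for, a point or a joint stands for the part that bears it (a point fixed in the world has none). Each returns a list of dicts, best first, with "score" (0 to 1); they miss things now and then, are a little off and sometimes report something else, mostly with a low value. They report only what shows in the picture. A call takes as long as a camera call. They do not tell look-alikes from the thing itself.
- recognise(name, camera): "xyz" ([x, y, z] in m, in the coordinates of the camera as it stood for that picture, good to about 4 mm: the middle of the surface that is visible of it).
- cut_out(name, camera): "mask" (400x640 bool, what is visible of it).
- mark_of(name, camera): "xyz" ([x, y, z] in m, in the coordinates of the camera as it stood for that picture, good to about 4 mm: a listed point, or the origin of a listed thing).
The state is a dict: "time": time; "q": joint angles; "qd": joint speeds; "joint_efforts": joint torques, N m; "ee_pos": TCP position; "tcp_rot": TCP orientation; "wrist_force": force on the tool from outside, world axes, zero at the start; "torque": the same for the moment, N m; "opening": finger opening in m; "grasp_force": force on a finger pad.
Only numpy, scipy, OpenCV 4.12 (cv2) and the standard library are available. Lean on these libraries where they do the work, as an engineer would, in place of code of your own. Each camera call takes 0.05 s, during which the arm holds its last target. There are 200 camera calls.

### The job

Push the large pine board along the bench into the L-shaped sawing jig, until its long edge lies flush along the fence and its left end is hard against the stop. Only push it with the fingers, keeping it flat on the bench: do not pick it up or tip it. Leave everything else where it is, and finish with the hand clear.

Things in the scene. Friction and masses are not known exactly. Their poses are not given: they have to be found in the camera images.
- board: the workpiece: flat pine board lying on the bench, 200 mm long, 100 mm wide, 28 mm thick, 0.2 to 0.4 kg, a pencil line across it; the larger of the two loose pine pieces. Origin at the centre of its underside; x along its width, y along its length, z up. At the start its y axis is within 0.35 rad of the jig's. It slides on the bench when pushed with 1 to 4 N.
- jig: the sawing jig: an L of two plywood strips 30 mm high, screwed immovably to the bench. Origin at the inside corner of the L, at bench height; x points from the open quarter into the fence, y along the fence to the stop. Only the board lies in the open quarter (x < 0, y < 0), facing the robot. Fully home, the board's origin is at x = -0.05, y = -0.10 here, its y parallel to this y.
- fence (a point): middle of the fence's inner face, 15 mm up. The fence is the long strip: its inner face is the plane x = 0 of the jig, from y = -0.32 to 0; 40 mm thick, on the +x side
- stop (a point): middle of the stop's inner face, 15 mm up. The stop is the short strip at the fence's left (+y) end: its inner face is the plane y = 0 of the jig, from x = -0.12 to 0; 35 mm thick, on the +y side
- offcut: bystander: short offcut of the same pine, 60 x 90 x 28 mm high, lying on the bench left of the jig's stop; origin at the centre of its underside
- tape: bystander: yellow tape measure standing on its edge, 62 x 34 x 56 mm high, near the board's left end on the robot's side; origin at the centre of its underside
- dowel: bystander: short upright piece of dowel, 32 mm diameter, 45 mm high, left of the jig between the offcut and the tape measure; origin at the centre of its underside
- screwdriver: bystander: screwdriver about 200 mm long, lying on the bench to the right, near the robot; origin under its middle
- hammer: bystander: hammer lying on the bench to the right; origin under it, its handle along its own x
- mug: bystander: white mug with three pencils, 76 mm diameter, 90 mm high, pencils to about 155 mm, far right; origin at the centre of its underside
- glue: bystander: white glue bottle, 60 mm diameter, 170 mm high, standing to the left; origin at the centre of its underside
- clamp: bystander: bar clamp with aluminium bar 360 mm long and orange jaws, lying flat to the left, near the robot, 32 mm high; origin under the middle of its bar
Things that resemble listed ones, but are neither listed nor needed, are in the scene too. Leave any black or green look-alike of the board alone.

How it is judged:
By the outcome, as a careful person would: the job done as asked, in the order asked, and still so for the second after the job is handed in, with the robot touching nothing.
It also fails if it takes over 48 s, if anything falls off the work surface, if the arm or the gripper's body presses on something with over 40 N, if the wrist force passes 120 N, or if a joint passes its speed limit or range.

## Working session

There is one attempt and no reset: what is moved stays moved. The work goes in short steps, Python scripts to look and compute and a tool call to move; the robot and the scene stay as the last step left them, time stands still between calls to the robot, and variables do not carry over. Pictures are saved under pics/ and viewed, at most 10 in all, crops included, and the job is handed in when it is done.

Besides the shell and the picture viewer there is one more tool, called after ">>>" as name([rows], argument=value, ...), one row to a line, values as JSON. servo_tool: Moves the arm, as the interface text tells. Its arguments: {"type":"object","properties":{"moves":{"type":"array"},"force":{"type":"number"}},"required":["moves"]}

```bash
mkdir -p pics
cat > h.py <<'E'
import numpy as np, cv2
from workcell import *
def world(p,cam):
    c=calibration(cam); return np.array(c["R"]).T@(np.array(p)-np.array(c["t"]))
def px(X,cam):
    c=calibration(cam); v=np.array(c["camera_matrix"])@(np.array(c["R"])@np.array(X)+np.array(c["t"])); return v[:2]/v[2]
def cloud(d,mask,cam):
    c=calibration(cam);K=np.array(c["camera_matrix"]);v,u=np.nonzero(mask&(d>0));z=d[v,u]
    P=np.stack([(u-K[0,2])/K[0,0]*z,(v-K[1,2])/K[1,1]*z,z],1)
    return (P-np.array(c["t"]))@np.array(c["R"])
def save(im,n): cv2.imwrite("pics/"+n,im[:,:,::-1])
E
python3 - <<'E'
from h import *
for cam in("top","side"):
    im,d=camera(cam); save(im,cam+"0.png")
    for n in("board","jig","fence","stop"):
        for r in mark_of(n,cam): 
            w=world(r["xyz"],cam); print(cam,n,round(r["score"],2),w.round(4),px(w,cam).round())
    for r in cut_out("board",cam):
        P=cloud(d,r["mask"],cam); T=P[P[:,2]>0.018]
        if len(T)<20: continue
        print("mask",round(r["score"],2),len(T),np.median(T[:,2]).round(4),cv2.minAreaRect(T[:,:2].astype(np.float32)))
print(get_obs()["time"],grasp_offset)
E
```

```text
top board 0.94 [ 0.2813  0.2049 -0.001 ] [230. 283.]
top board 0.68 [ 0.5489 -0.0687  0.0076] [319. 194.]
top board 0.66 [ 3.099e-01 -1.423e-01 -2.000e-04] [345. 272.]
top jig 0.71 [0.468 0.146 0.001] [250. 221.]
top jig 0.68 [ 6.896e-01  8.500e-02 -1.000e-04] [270. 151.]
top fence 0.92 [ 0.6897 -0.0787  0.012 ] [322. 149.]
top stop 0.69 [0.6284 0.0844 0.0168] [269. 169.]
top stop 0.37 [ 0.6666 -0.4303 -0.0043] [433. 156.]
mask 0.82 2120 0.0278 ((0.5474206805229187, -0.06942208111286163), (0.10240701586008072, 0.1999678611755371), 5.2247819900512695)
mask 0.74 2269 0.028 ((0.28315961360931396, 0.2021985650062561), (0.20080570876598358, 0.10041753202676773), 42.031097412109375)
mask 0.41 1931 0.0293 ((0.6476503610610962, -0.06116199493408203), (0.35477474331855774, 0.16231167316436768), 89.93769836425781)
side board 0.65 [ 0.31   -0.1406  0.002 ] [371. 222.]
side board 0.65 [ 0.2866  0.2041 -0.0007] [342. 276.]
side board 0.58 [ 0.5473 -0.0704  0.0011] [306. 216.]
side jig 0.68 [0.6911 0.086  0.0048] [253. 227.]
side fence 0.92 [ 0.6872 -0.08    0.0175] [275. 203.]
side stop 0.89 [0.6286 0.0819 0.0175] [268. 227.]
side stop 0.63 [ 0.3454 -0.4112  0.0024] [384. 188.]
mask 0.98 1332 0.0274 ((0.2838384509086609, 0.20405642688274384), (0.2027662992477417, 0.11023705452680588), 42.12871551513672)
mask 0.77 792 0.0276 ((0.5479478240013123, -0.06336309760808945), (0.10566934198141098, 0.2112264335155487), 6.799621105194092)
mask 0.75 762 0.0274 ((0.3142164945602417, -0.08446566760540009), (0.15176627039909363, 0.3192872107028961), 15.03507137298584)
0.6 0.0187
```

Run:
```python
import cv2
a=cv2.imread("pics/top0.png")
cv2.imwrite("pics/top0c.png",cv2.resize(a[110:340,150:470],None,fx=2.5,fy=2.5))
```

```text
(no output)
```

View pics/top0c.png

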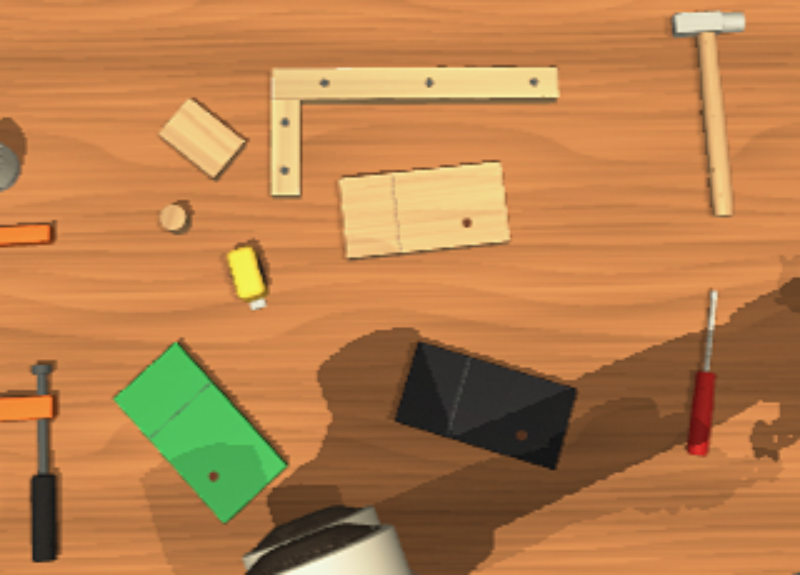

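View pics/side0.png

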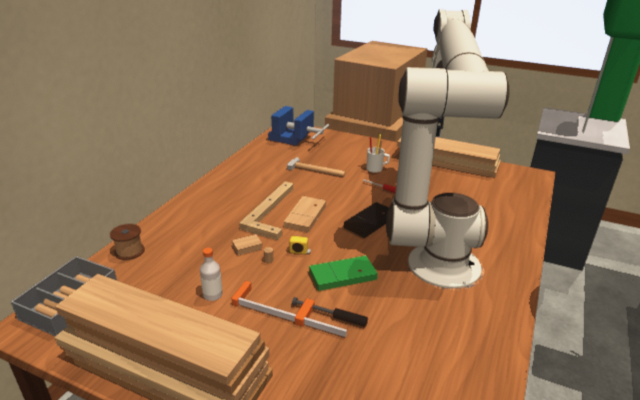

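Candidates for the board (top picture pixels) are green (230,283), black (345,272) and natural pine (319,194). The pine one fits: it lies in the jig's open quarter, with a pencil line and a size of 102 x 200 mm, and the enlarged crop confirms it. The jig's L has its corner near (270,151), and the tape is near (249,220).

```bash
cat >> h.py <<'E'
def state(t="x"):
    im,d=camera("top"); P=cloud(d,np.ones(d.shape,bool),"top")
    H=P[(P[:,2]>.02)&(P[:,2]<.036)]
    F=H[(H[:,0]>.67)&(H[:,0]<.76)&(H[:,1]<.04)&(H[:,1]>-.22)]
    return im,d,P,H,F
E
python3 - <<'E'
from h import *
im,d,P,H,F=state()
# fence near edge: min x per y bin
def edge(Q,ax,lo,hi,f,n=12):
    e=[]
    for a,b in zip(np.linspace(lo,hi,n+1)[:-1],np.linspace(lo,hi,n+1)[1:]):
        s=Q[(Q[:,ax]>=a)&(Q[:,ax]<b)]
        if len(s): e.append(((a+b)/2,f(s[:,1-ax])))
    e=np.array(e); return np.polyfit(e[:,0],e[:,1],1)
print("fence in",edge(F,1,-.2,.03,np.min),"out",edge(F,1,-.2,.03,np.max),"z",np.median(F[:,2]))
S=H[(H[:,0]>.57)&(H[:,0]<.68)&(H[:,1]>.06)&(H[:,1]<.14)]
print("stop in",edge(S,0,.58,.67,np.min,6),"out",edge(S,0,.58,.67,np.max,6))
print("stop ends x",S[:,0].min(),"fence y",H[(H[:,0]>.69)&(H[:,0]<.73)&(abs(H[:,1])<.3)][:,1].min())
B=H[(H[:,0]>.47)&(H[:,0]<.63)&(H[:,1]>-.2)&(H[:,1]<.06)]
print("board",cv2.minAreaRect(B[:,:2].astype(np.float32)))
for n in("tape","offcut"):
    for r in mark_of(n,"top")[:1]: print(n,r["score"],world(r["xyz"],"top"))
o=get_obs(); print(o["time"],o["ee_pos"],o["tcp_rot"],o["opening"],o["wrist_force"])
E
```

```text
fence in [0.00987429 0.68575706] out [0.01116268 0.72649025] z 0.029596905514072604
stop in [-0.03590356  0.10529695] out [-0.00459564  0.11861741]
stop ends x 0.5711502677872066 fence y -0.23821739955220708
board ((0.5475057363510132, -0.06933242827653885), (0.10146139562129974, 0.20000527799129486), 5.430155277252197)
tape 0.54 [4.66600390e-01 1.46618221e-01 1.17199616e-04]
offcut 0.97 [ 0.64457402  0.20653595 -0.00176237]
0.75 [ 0.18592199 -0.51763616  0.23130641] [1.79997265e+02 2.49076904e-04 1.97587286e+01] 0.08543725591669118 [0.6395895  0.0828057  0.36397031]
```

>>> servo_tool([
  [[0, 0, 6.8], [0, 0, 0.02], 50],
  [[0, 0, 6.8], [0, 0, 0.02], 50],
  [[0, 0, 6.8], [0, 0, 0.02], 50],
  [[0, 0, 0], [0.03, -0.05, 0], 50],
  [[0, 0, 0], [0.03, -0.05, 0], 50],
  [[0, 0, 0], [0.03, -0.05, 0], 50],
  [[0, 0, 0], [0.03, -0.05, 0], 50],
  [[0, 0, 0], [0.03, -0.05, 0], 50],
  [[0, 0, 0], [0.03, -0.05, 0], 50],
  [[0, 0, 0], [0.03, -0.05, 0], 50],
  [[0, 0, 0], [0.03, -0.05, 0], 50],
  [[0, 0, 0], [0.03, -0.05, 0], 50],
])

```text
time: 1.95
ee_pos: [0.4225, -0.1324, 0.1717]
tcp_rot: [180.0, -0.1, -0.6]
wrist_force: [1.8, -1.5, -1.1]
opening: 0.0429
grasp_force: 0.0
```

>>> servo_tool([
  [[0, 0, 0], [0, 0, 0], 50],
  [[0, 0, 0], [0, 0, 0], 50],
])

```text
time: 2.15
ee_pos: [0.4221, -0.1333, 0.1713]
tcp_rot: [180.0, 0.0, -0.5]
wrist_force: [0.3, -1.2, -0.0]
opening: 0.0427
grasp_force: 0.0
```

>>> servo_tool([
  [[0, 0, 0], [0.014, -0.032, 0.03], 50],
  [[0, 0, 0], [0.014, -0.032, 0.03], 50],
  [[0, 0, 0], [0, 0, 0.03], 50],
  [[0, 0, 0], [0, 0, 0.03], 50],
  [[0, 0, 0], [0, 0, 0.025], 50],
  [[0, 0, 0], [0, 0, 0.015], 50],
  [[0, 0, 0], [0, 0, 0], 50],
  [[0, 0, 0], [0, 0, 0], 50],
])

```text
time: 2.95
ee_pos: [0.4503, -0.0718, 0.0118]
tcp_rot: [180.0, -0.0, -0.8]
wrist_force: [0.5, -0.4, 0.3]
opening: 0.043
grasp_force: 0.0
```

Run:
```python
from h import *
im,d=camera("side"); save(cv2.resize(im[170:270,230:400],None,fx=4.5,fy=4.5),"s1.png")
o=get_obs();print(o["ee_pos"],o["wrist_force"])
```

```text
[ 0.45082691 -0.07163629  0.01234668] [-0.2667371   0.13414587  0.79102623]
```

View pics/s1.png

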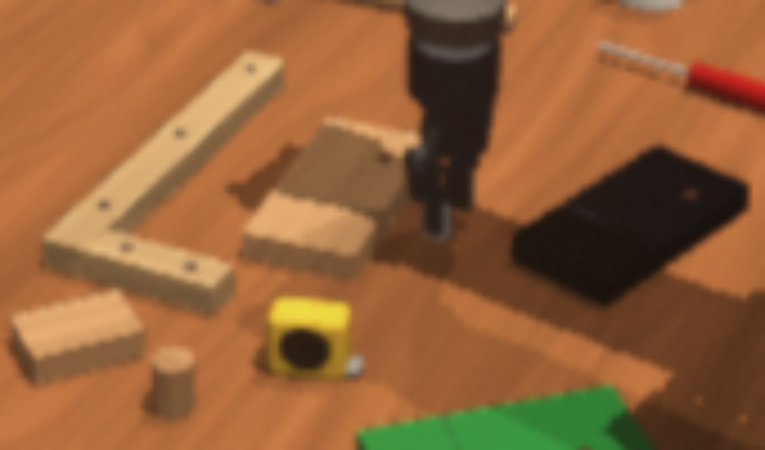

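The fingertips (crop about (437,230)) are just above the bench on the near side of the pine board, clear of the tape and the black board.

>>> servo_tool([
  [[0, 0, 0], [0.01, -0.003, 0.006], 50],
  [[0, 0, 0], [0.015, 0, 0], 50],
  [[0, 0, 0], [0.01, 0, 0], 50],
  [[0, 0, 0], [0.01, 0, 0], 50],
  [[0, 0, 0], [0.01, 0, 0], 50],
  [[0, 0, 0], [0.01, 0, 0], 50],
  [[0, 0, 0], [0.01, 0, 0], 50],
  [[0, 0, 0], [0.01, 0, 0], 50],
  [[0, 0, 0], [0.01, 0, 0], 50],
  [[0, 0, 0], [0.01, 0, 0], 50],
  [[0, 0, 0], [0, 0, 0], 50],
  [[0, 0, 0], [0, 0, 0], 50],
])

```text
time: 4.2
ee_pos: [0.5557, -0.0689, 0.0051]
tcp_rot: [-180.0, 0.0, -0.6]
wrist_force: [-0.1, -0.1, 0.1]
opening: 0.0427
grasp_force: 0.0
```

```bash
cat >> h.py <<'E'
def board():
    im,d,P,H,F=state()
    # board top vs rest: points clear of jig strips
    B=H[(H[:,0]>.47)&(H[:,0]<.683)&(H[:,1]>-.25)&(H[:,1]<.078)&(H[:,2]<.031)]
    print("board",cv2.minAreaRect(B[:,:2].astype(np.float32)))
    return im
E
python3 - <<'E'
from h import *
im=board(); save(cv2.resize(im[130:220,230:400],None,fx=4.5,fy=4.5),"t1.png")
o=get_obs();print(o["ee_pos"],o["wrist_force"])
E
```

```text
board ((0.6161417961120605, -0.075247623026371), (0.1983652263879776, 0.09915347397327423), 89.19066619873047)
[ 0.55537298 -0.06884428  0.005138  ] [ 0.24649854  0.46808799 -0.82987731]
```

View pics/t1.png

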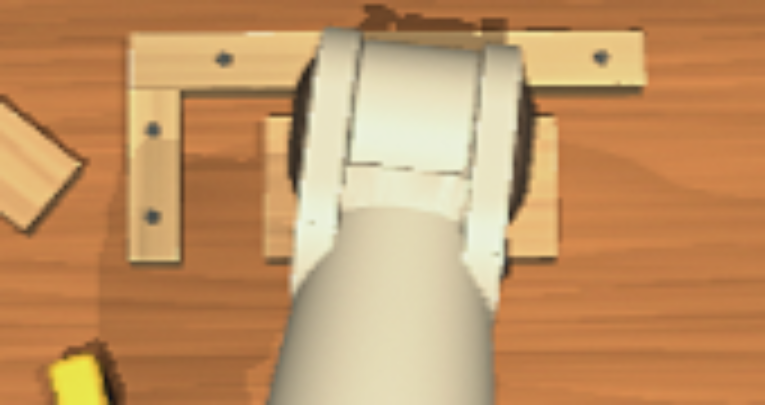

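The board is now parallel to the fence, spanning crop columns 265-557, with a gap of about 20 mm to the fence and 60 mm to the stop. I'll push nearly to the fence, then go round to the right end.

>>> servo_tool([
  [[0, 0, 0], [0.009, 0, 0], 50],
  [[0, 0, 0], [0.008, 0, 0], 50],
  [[0, 0, 0], [0, 0, 0], 50],
  [[0, 0, 0], [-0.02, 0, 0], 50],
  [[0, 0, 0], [-0.02, 0, -0.02], 50],
  [[0, 0, -8], [0, 0, -0.04], 50],
  [[0, 0, -8], [0, 0, -0.04], 50],
  [[0, 0, -8], [0, 0, 0], 50],
  [[0, 0, -8], [0, 0, 0], 50],
  [[0, 0, -8], [0, 0, 0], 50],
  [[0, 0, -8], [0, 0, 0], 50],
  [[0, 0, -8], [0, 0, 0], 50],
])

```text
time: 5.45
ee_pos: [0.5326, -0.0686, 0.1054]
tcp_rot: [180.0, -0.0, 55.7]
wrist_force: [-0.2, -0.5, -0.6]
opening: 0.0426
grasp_force: 0.0
```

>>> servo_tool([
  [[0, 0, -8], [0, 0, 0], 50],
  [[0, 0, -8], [0, 0, 0], 50],
  [[0, 0, -8], [0, 0, 0], 50],
  [[0, 0, -8], [0, 0, 0], 50],
  [[0, 0, -2], [0, 0, 0], 50],
  [[0, 0, 0], [0, 0, 0], 50],
])

```text
time: 6.05
ee_pos: [0.5326, -0.0686, 0.1054]
tcp_rot: [180.0, -0.0, 89.4]
wrist_force: [-0.7, -0.0, 0.4]
opening: 0.0429
grasp_force: 0.0
```

Run:
```python
from h import *
im=board()
o=get_obs();print(o["time"],o["ee_pos"],o["tcp_rot"])
```

```text
board ((0.6315168738365173, -0.07501596212387085), (0.1983187347650528, 0.09770854562520981), 88.85357666015625)
6.1 [ 0.53261022 -0.06864281  0.10536498] [1.79986771e+02 1.14297548e-03 8.92898987e+01]
```

>>> servo_tool([
  [[0, 0, 0], [-0.04, 0.025, 0], 50],
  [[0, 0, 0], [-0.04, 0.025, 0], 50],
  [[0, 0, 0], [-0.04, 0.025, 0], 50],
  [[0, 0, 0], [-0.04, 0.025, 0.02], 50],
  [[0, 0, 0], [0, 0, 0.03], 50],
  [[0, 0, 0], [0, 0, 0.03], 50],
  [[0, 0, 0], [0, 0, 0.018], 50],
  [[0, 0, 0], [0, 0, 0], 50],
  [[0, 0, 0], [0, 0, 0], 50],
])

```text
time: 7.0
ee_pos: [0.6302, -0.2288, 0.0083]
tcp_rot: [180.0, -0.0, 89.3]
wrist_force: [0.5, 0.0, 1.0]
opening: 0.0428
grasp_force: 0.0
```

>>> servo_tool([
  [[0, 0, 0], [0.02, 0, 0.002], 50],
  [[0, 0, 0], [0.015, 0, 0], 50],
  [[0, 0, 0], [0.01, 0, 0], 50],
  [[0, 0, 0], [0.01, 0, 0], 50],
  [[0, 0, 0], [0.01, 0, 0], 50],
  [[0, 0, 0], [0.01, 0, 0], 50],
  [[0, 0, 0], [0.01, 0, 0], 50],
  [[0, 0, 0], [0, 0, 0], 50],
])

```text
time: 7.8
ee_pos: [0.631, -0.1423, 0.0056]
tcp_rot: [-180.0, -0.0, 89.4]
wrist_force: [0.4, 1.0, -0.4]
opening: 0.0428
grasp_force: 0.0
```

>>> servo_tool([
  [[0, 0, 0], [0.005, 0, 0], 50],
  [[0, 0, 0], [0.004, 0, 0], 50],
  [[0, 0, 0], [0.003, 0, 0], 50],
])

```text
time: 8.1
ee_pos: [0.6311, -0.1317, 0.0055]
tcp_rot: [-180.0, -0.0, 89.3]
wrist_force: [-1.0, -1.2, 0.6]
opening: 0.0426
grasp_force: 0.5
```

>>> servo_tool([
  [[0, 0, 0], [0.002, 0, 0], 50],
  [[0, 0, 0], [0.002, 0, 0], 50],
  [[0, 0, 0], [0.002, 0, 0], 50],
])

```text
time: 8.4
ee_pos: [0.6315, -0.1273, 0.0059]
tcp_rot: [180.0, 0.2, 89.3]
wrist_force: [0.8, -16.8, -1.9]
opening: 0.0429
grasp_force: 8.2
```

>>> servo_tool([
  [[0, 0, 0], [-0.01, 0, 0], 50],
  [[0, 0, 0], [-0.02, 0, -0.02], 50],
  [[0, 0, 0], [0, 0, -0.04], 50],
  [[0, 0, 0], [0, 0, -0.04], 50],
  [[0, 0, 0], [0.035, -0.025, 0], 50],
  [[0, 0, 0], [0.035, -0.025, 0], 50],
  [[0, 0, 0], [0.035, -0.025, 0], 50],
  [[0, 0, 0], [0.037, -0.025, 0], 50],
  [[0, 0, 8], [0, 0, 0], 50],
  [[0, 0, 8], [0, 0, 0], 50],
  [[0, 0, 8], [0, 0, 0], 50],
  [[0, 0, 8], [0, 0, 0], 50],
])

```text
time: 9.6
ee_pos: [0.5325, -0.0126, 0.106]
tcp_rot: [-180.0, -0.0, 57.0]
wrist_force: [-0.2, 0.3, 0.0]
opening: 0.0426
grasp_force: 0.0
```

>>> servo_tool([
  [[0, 0, 8], [0, 0, 0], 50],
  [[0, 0, 8], [0, 0, 0], 50],
  [[0, 0, 8], [0, 0, 0], 50],
  [[0, 0, 8], [0, 0, 0], 50],
  [[0, 0, 8], [0, 0, 0], 50],
  [[0, 0, 8], [0, 0, 0], 50],
  [[0, 0, 8], [0, 0, 0], 50],
  [[0, 0, 2], [0, 0, 0], 50],
  [[0, 0, 0], [0, 0, 0], 50],
])

```text
time: 10.5
ee_pos: [0.5325, -0.0127, 0.1059]
tcp_rot: [-180.0, -0.0, -0.7]
wrist_force: [-0.7, 0.1, 0.5]
opening: 0.0427
grasp_force: 0.0
```

Run:
```python
from h import *
im=board()
o=get_obs();print(o["time"],o["ee_pos"],o["tcp_rot"])
```

```text
board ((0.6318041682243347, -0.09576039761304855), (0.04007727652788162, 0.09841300547122955), 88.43980407714844)
10.55 [ 0.53254576 -0.01275558  0.10586465] [-1.79976416e+02 -3.81002138e-03 -5.85338888e-01]
```

>>> servo_tool([
  [[0, 0, 0], [0, 0.003, 0.035], 50],
  [[0, 0, 0], [0, 0, 0.035], 50],
  [[0, 0, 0], [0, 0, 0.03], 50],
  [[0, 0, 0], [0.015, 0, 0], 50],
  [[0, 0, 0], [0.015, 0, 0], 50],
  [[0, 0, 0], [0.005, 0, 0], 50],
  [[0, 0, 0], [0.003, 0, 0], 50],
  [[0, 0, 0], [0.003, 0, 0], 50],
])

```text
time: 11.35
ee_pos: [0.5734, -0.0161, 0.0059]
tcp_rot: [-180.0, 0.0, -0.6]
wrist_force: [-0.3, -0.7, -0.2]
opening: 0.0427
grasp_force: 0.0
```

>>> servo_tool([
  [[0, 0, 0], [0.002, 0, 0], 50],
  [[0, 0, 0], [0.002, 0, 0], 50],
])

```text
time: 11.55
ee_pos: [0.5772, -0.0162, 0.0059]
tcp_rot: [-180.0, 0.0, -0.6]
wrist_force: [-2.6, -0.2, 0.8]
opening: 0.0428
grasp_force: 1.0
```

>>> servo_tool([
  [[0, 0, 0], [0.0015, 0, 0], 50],
  [[0, 0, 0], [0.0015, 0, 0], 50],
  [[0, 0, 0], [0, 0, 0], 50],
])

```text
time: 11.85
ee_pos: [0.5779, -0.0162, 0.0058]
tcp_rot: [180.0, 0.3, -0.6]
wrist_force: [-15.3, -0.2, 10.1]
opening: 0.0425
grasp_force: 7.7
```

>>> servo_tool([
  [[0, 0, 0], [-0.015, 0, 0], 50],
  [[0, 0, 0], [-0.03, 0, -0.02], 50],
  [[0, 0, 0], [0, 0, -0.04], 50],
  [[0, 0, 0], [0, 0, -0.04], 50],
  [[0, 0, -8], [-0.04, 0.04, 0], 50],
  [[0, 0, -8], [0, 0.04, 0], 50],
  [[0, 0, -8], [0, 0.04, 0], 50],
  [[0, 0, -8], [0, 0.04, 0], 50],
  [[0, 0, -8], [0, 0, 0], 50],
  [[0, 0, -8], [0, 0, 0], 50],
  [[0, 0, -8], [0, 0, 0], 50],
  [[0, 0, -8], [0, 0, 0], 50],
])

```text
time: 13.05
ee_pos: [0.5313, -0.1658, 0.1058]
tcp_rot: [180.0, -0.0, 63.7]
wrist_force: [0.5, 0.2, -0.4]
opening: 0.0427
grasp_force: 0.0
```

>>> servo_tool([
  [[0, 0, -8], [0, 0, 0], 50],
  [[0, 0, -8], [0, 0, 0], 50],
  [[0, 0, -8], [0, 0, 0], 50],
  [[0, 0, -2], [0, 0, 0], 50],
  [[0, 0, 0], [0, 0, 0], 50],
])

```text
time: 13.55
ee_pos: [0.5314, -0.1656, 0.1059]
tcp_rot: [180.0, 0.0, 89.4]
wrist_force: [0.1, 0.0, 0.3]
opening: 0.0425
grasp_force: 0.0
```

Run:
```python
from h import *
im=board(); save(cv2.resize(im[130:220,230:400],None,fx=4.5,fy=4.5),"t2.png")
o=get_obs();print(o["time"],o["ee_pos"],o["tcp_rot"])
```

```text
board ((0.6342570185661316, -0.020128510892391205), (0.19233490526676178, 0.09748478978872299), 89.83157348632812)
13.6 [ 0.53138074 -0.16562975  0.10586814] [1.79979779e+02 7.30576759e-03 8.92926192e+01]
```

View pics/t2.png

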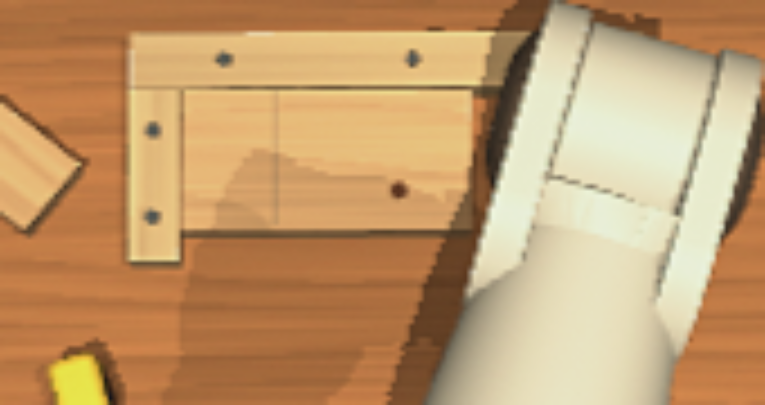

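The board sits against both fence (row 88) and stop (column 182). I'll give one gentle confirming push at the right end.

>>> servo_tool([
  [[0, 0, 0], [0, 0.04, 0], 50],
  [[0, 0, 0], [0, 0.04, 0], 50],
  [[0, 0, 0], [0, 0.02, 0.03], 50],
  [[0, 0, 0], [0, 0, 0.03], 50],
  [[0, 0, 0], [0, 0, 0.03], 50],
  [[0, 0, 0], [0, 0, 0.01], 50],
  [[0, 0, 0], [0.02, 0, 0], 50],
  [[0, 0, 0], [0.01, 0, 0], 50],
  [[0, 0, 0], [0.004, 0, 0], 50],
  [[0, 0, 0], [0.002, 0, 0], 50],
  [[0, 0, 0], [0, 0, 0], 50],
])

```text
time: 14.7
ee_pos: [0.6322, -0.1305, 0.0068]
tcp_rot: [179.9, 0.0, 89.4]
wrist_force: [-0.3, -0.2, -0.6]
opening: 0.0426
grasp_force: 0.0
```

>>> servo_tool([
  [[0, 0, 0], [0.002, 0, 0], 50],
  [[0, 0, 0], [0.001, 0, 0], 50],
  [[0, 0, 0], [0, 0, 0], 50],
])

```text
time: 15.0
ee_pos: [0.6317, -0.1278, 0.0058]
tcp_rot: [180.0, -0.0, 89.3]
wrist_force: [0.8, 0.3, 0.1]
opening: 0.0428
grasp_force: 0.0
```

>>> servo_tool([
  [[0, 0, 0], [0.0015, 0, 0], 50],
  [[0, 0, 0], [0.0015, 0, 0], 50],
  [[0, 0, 0], [0, 0, 0], 50],
])

```text
time: 15.3
ee_pos: [0.6317, -0.1274, 0.0058]
tcp_rot: [-180.0, 0.3, 89.3]
wrist_force: [-0.5, -13.6, -0.7]
opening: 0.0427
grasp_force: 6.5
```

Hard against the stop: it stalls at the same place as before. Retreating.

>>> servo_tool([
  [[0, 0, 0], [-0.015, 0, 0], 50],
  [[0, 0, 0], [-0.03, 0, -0.01], 50],
  [[0, 0, 0], [0, 0, -0.04], 50],
  [[0, 0, 0], [0, 0, -0.05], 50],
  [[0, 0, 0], [-0.05, -0.02, -0.02], 50],
  [[0, 0, 0], [-0.05, -0.03, 0], 50],
  [[0, 0, 0], [-0.05, -0.03, 0], 50],
  [[0, 0, 0], [-0.03, -0.03, 0], 50],
  [[0, 0, 0], [0, 0, 0], 50],
  [[0, 0, 0], [0, 0, 0], 50],
])

```text
time: 16.3
ee_pos: [0.53, -0.329, 0.1233]
tcp_rot: [180.0, -0.0, 89.2]
wrist_force: [0.4, 0.4, -0.1]
opening: 0.0425
grasp_force: 0.0
```

Run:
```python
from h import *
im=board(); save(cv2.resize(im[130:240,220:400],None,fx=4.4,fy=4.4),"t3.png")
o=get_obs();print(o["time"],o["ee_pos"],o["wrist_force"])
```

```text
board ((0.6341344714164734, -0.020266108214855194), (0.19231988489627838, 0.09792491793632507), 89.90646362304688)
16.35 [ 0.53061189 -0.32815197  0.12321055] [ 0.34600027 -0.20987839  0.97303965]
```

View pics/t3.png

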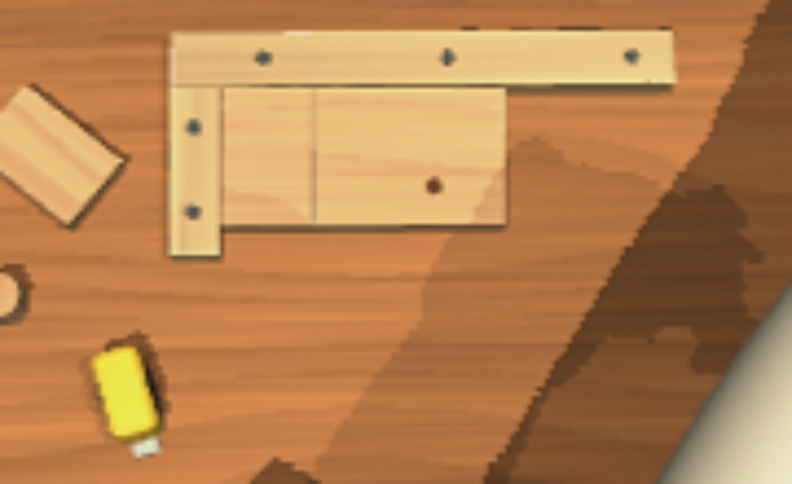

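The board lies flush along the fence (row 86) and against the stop (column 222) with no gap. The tape, offcut and dowel haven't moved, and the hand is clear.

```bash
python3 -c "from workcell import *; print(job_done())"
```

```text
the job is handed in; nothing more can be done
None
```

The pine board is flush along the fence and hard against the stop, the hand is clear, and the job was handed in at about 16 s; no verdict came back.

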